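# Put the handheld microscope back in its cradle

### The job

The inspection is over: pick up the handheld microscope lying on the bench and lay it fully home in the empty grey cradle, right side up across both saddles and about midway along them, with its lens end towards the cradle's upright end plate. Set it down rather than drop it, let go, and leave the slim pen torch in its own small wooden rest.

Things in the scene. Friction and masses are not known exactly. Their poses are not given: they have to be found in the camera images.
- scope: Handheld microscope, loose, flat on the bench, 0.13 to 0.25 kg (sizes in mm): grey block 110 long (x), 34 wide (y), 34 high (z), black rubber band round its middle; at one end (+x) a round dark nose, 27 to 31 across, 30 long, with the lens. Total length 140. Origin: middle of the block's underside; x points to the lens, z up. Grip the sides of the band, across the 34 mm width.
- scope_lens (a point): Centre of the microscope's lens face, the nose tip: 85 mm from the microscope's origin along +x and 17 mm above its underside.
- cradle: Empty grey cradle, fixed (mm). Base 8 thick, x -70 to 115, 90 wide. Two saddles 16 thick at x = -38 and 38, open gap of 60 between; their flat floors, 40 wide, are at height 24; walls flare to about 66 apart at height 46. Upright end plate at x = 107 to 113, 53 high. Origin on the bench midway between saddles, x to the end plate. Seated, the microscope's origin is 24 above it, x axes alike.
- torch: Bystander, to be left alone: slim aluminium pen torch, 16 mm in diameter (head 21), 147 mm long, loose in the groove of a small wooden rest (90 by 46, 22 mm high) fixed to the bench; the torch's top is about 29 mm above the bench. Origin: underside of its barrel near mid-length; x points to its head.
There are look-alikes about, which are no part of the job. Of the things that look like the scope, take the one that is nearest to the robot's base at the start.

How it is judged (in metres and radians):
At the end, for the whole second after the job is handed in: Microscope on both saddle floors (underside 19 to 30 mm above the bench), right side up and in line within 10 degrees, middle within 18 mm lengthwise and 10 mm sideways of the cradle's, lens towards the end plate, at rest; torch within 30 mm of where it lay (x of scope in the frame of cradle between -0.018 and 0.018 m and y of scope in the frame of cradle between -0.01 and 0.01 m and z of scope in the frame of cradle between 0.019 and 0.03 m and x of scope_lens in the frame of cradle above 0.05 m and angle between the x axis of scope and the x axis of cradle, either way round below 0.175 rad and angle between scope's own z axis and vertical below 0.175 rad and linear speed of scope below 0.02 m/s and distance of torch from where it was at the start of the episode below 0.03 m); the robot touches nothing.
It fails at once if the microscope is dropped: falling faster than 0.6 m/s out of the fingers (a fall of about 2 cm) (linear speed of scope above 0.6 m/s and contact force between the fingers and scope below 0.05 N).
It fails at once if the torch is moved more than 30 mm (distance of torch from where it was at the start of the episode above 0.03 m).
It also fails if it takes over 40 s, if anything falls off the work surface, if the arm or the gripper's body presses on something with over 40 N, if the wrist force passes 120 N, or if a joint passes its speed limit or range.

### The arm

A 7-joint arm with a two-finger parallel gripper is mounted at the origin on the work surface. World frame = base frame: x ahead of the robot, y to its left, z up, the work surface at z = 0. Lengths are in mm, angles in rad, forces in N, time in s.
With the tool pointing down it reaches from about 400 to 875 mm from the base axis. Payload 4.4 kg.
Tool frame: the origin (TCP) lies on the centre line of the jaws, within the pads' length; the fingertips stand ctrl.nose_length ahead of it and the grasp point (between the pads) lies 6 mm ahead of it (ctrl.nose_length is the distance from the TCP to the fingertips, in mm); z points along the fingers, y is the direction in which the jaws open and shut (so a half turn about z gives the same grasp; the last joint's range is limited). The gripper opens to 85 mm and grips with 20 to 120 N. Pads are 22 mm wide; open, the fingers measure 114 mm over their backs; the gripper's body (76 mm by 85 mm) begins 54 mm behind the grasp point. The pads swing forward as they close: fully open they stand 13 mm farther back than shut.
Start: joints at [-1.22, 0.628, 0.038, 1.517, -0.027, 0.996, -0.02], TCP at [263.123, 594.377, 256.313] pointing down, gripper open.
Joint ranges: [-3.06, 3.06], [-0.37, 2.12], [-1.25, 1.32], [0.18, 2.47], [-1.1, 4.24], [0.23, 1.98], [-2.94, 2.94]. Speed limits (rad/s): [2.57, 2.57, 3.14, 3.14, 3.14, 3.14, 3.14].

### API

Orientations are given as [roll, pitch, yaw] about the fixed x, y, z axes, in that order (R = Rz(yaw) Ry(pitch) Rx(roll)).
In Python, from cell import ctrl, vision gives the robot as it stands. The module is installed in compiled form; this text tells all that it offers.
- The arm moves only by the shell command python3 -m inch 'ROWS'. ROWS is a JSON object of lists of equal length, an entry for each row: "travel": the shift along the tool's x, y, z in cm, a list of three; "twist": the turn about the tool's z in degrees; "fingers": the finger opening in cm, from 0 to 8.54. A call has exactly 10 rows; each row is the pose to reach, as a shift and turn from the pose commanded when the call began, along the tool's axes at that moment; what a row does not reach only later rows make up. A row lasts 1/12 s, in which the tool goes at most 41.7 mm and 7.16 degrees, less where a joint would pass 70% of its speed; a pose out of reach is approached as far as the arm can. A call with a gripper value outside its range is refused whole. The fingers move at their own pace and stop on an object; the grip force is fixed at half the most. Time passes only in rows, so rows that repeat a pose let the fingers close, or fill a call up. It gives the time, the measured TCP pose, the force and the opening at its end, in the units of the state.
- ctrl.read_state(): the state, without advancing time (a new reading comes with each control period).
- vision.get_image(name): name is "side" or "top"; returns a dict with "frame" (480x640x3 uint8, red, green, blue), "fx", "fy", "cx", "cy" (pixels), "position" and "orientation" of the camera in the world. Camera axes: x right, y down, z forward; pixel columns grow to the right and rows downward; lengths in mm; the calibration is good to about 2 mm. A picture is of the moment at which its call begins. There is no depth.
- ctrl.finish_job(): hands the job in, once; it reports no verdict.
The state is a dict: "clock": time; "qpos": joint angles; "qd": joint speeds; "tau": joint torques, N m; "eef_pos": TCP position; "tool_rot": TCP orientation; "force": force on the tool from outside, world axes, zero at the start; "torque": the same for the moment, N m; "width": finger opening in mm.
Only numpy, scipy, OpenCV 4.12 (cv2) and the standard library are available. Lean on these libraries where they do the work, as an engineer would, in place of code of your own. Each camera call takes 0.05 s, during which the arm holds its last target.

## Working session

There is one attempt and no reset: what is moved stays moved. The work goes in short steps, Python scripts to look and compute and a shell command to move; the robot and the scene stay as the last step left them, time stands still between calls to the robot, and variables do not carry over. Pictures are saved under pics/ and viewed, and the job is handed in when it is done.

```bash
mkdir -p pics
python3 - <<'E'
from cell import ctrl, vision
import cv2
print(ctrl.read_state(), ctrl.nose_length)
for n in("side","top"):
    d=vision.get_image(n); cv2.imwrite(f"pics/{n}0.png",d["frame"][:,:,::-1])
    print(n,{k:v for k,v in d.items() if k!="frame"})
E
```

```text
{'clock': 0.0, 'qpos': array([-1.21977071,  0.62933489,  0.0384604 ,  1.51836824, -0.02700472,
        0.99629921, -0.02000197]), 'qd': array([-0.00011119, -0.00023795, -0.00054896,  0.00155885, -0.00085804,
        0.00142883, -0.00014854]), 'tau': array([-6.42946106e-04, -5.63416672e+01,  1.22619331e+00, -1.93453538e+01,
        1.09924268e-02,  1.04426805e-02, -2.11719384e-05]), 'eef_pos': array([262.90669212, 593.82667653, 255.39658797]), 'tool_rot': array([-3.13970175e+00,  3.13234646e-05,  2.72474760e+00]), 'force': array([ 0.03835757,  0.44161089, -0.11009749]), 'torque': array([0.00482179, 0.05568107, 0.01254381]), 'width': 85.36841364210211} 25.0
side {'fx': 605.5942971844268, 'fy': 605.5942971844268, 'cx': 322.03298871264275, 'cy': 243.5120284474316, 'position': array([ -16.76403061, -702.53767294,  908.60873283]), 'orientation': array([-2.33768228, -0.00922347, -0.71524328])}
top {'fx': 540.7528396417883, 'fy': 540.7528396417883, 'cx': 320.00937980191065, 'cy': 238.32579726041425, 'position': array([ 494.63989747,  -78.53645376, 1207.29763682]), 'orientation': array([-3.08361336,  0.02590849, -1.59915772])}
```

View pics/side0.png

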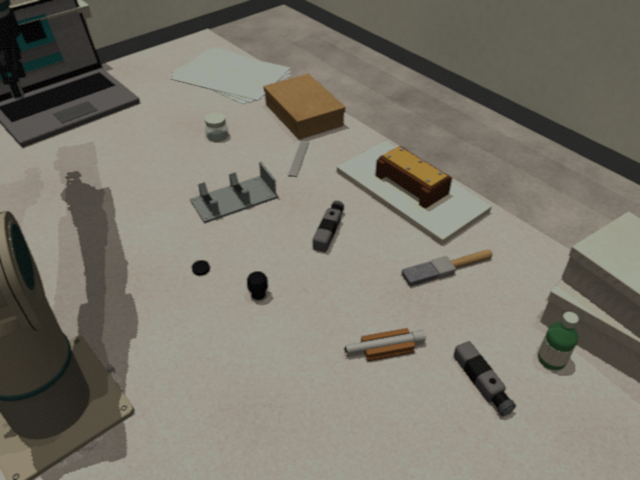

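View pics/top0.png

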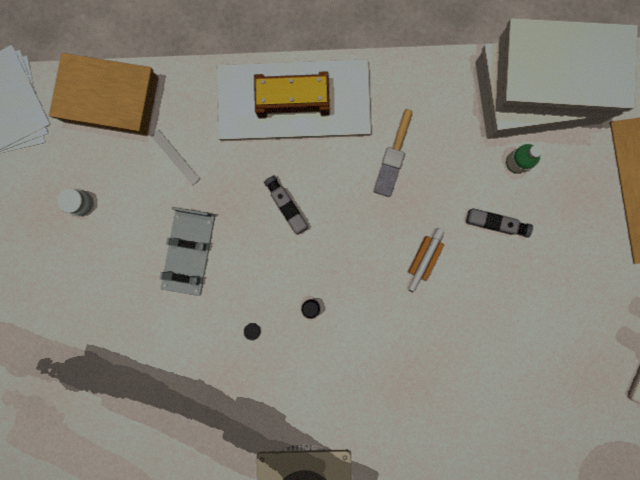

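The scene has two microscopes, at top-view (287,205) and (498,222). The cradle is at (188,250) with its end plate up-image at (193,211). The torch is at (425,260). The first microscope looks nearer the base, near (305,475), so I'll measure both.

```bash
cat > h.py <<'E'
import numpy as np,cv2
from scipy.spatial.transform import Rotation as R
from cell import ctrl,vision
def ray(d,uv):
    v=np.array([(uv[0]-d["cx"])/d["fx"],(uv[1]-d["cy"])/d["fy"],1.])
    return R.from_euler('xyz',d["orientation"]).apply(v)
def onplane(d,uv,z):
    r=ray(d,uv);p=np.array(d["position"]);return p+r*(z-p[2])/r[2]
def proj(d,P):
    c=R.from_euler('xyz',d["orientation"]).inv().apply(np.array(P)-d["position"])
    return np.array([d["cx"]+d["fx"]*c[0]/c[2],d["cy"]+d["fy"]*c[1]/c[2]])
def crop(d,u0,v0,w,h,s,name):
    cv2.imwrite("pics/"+name,cv2.resize(d["frame"][v0:v0+h,u0:u0+w,::-1],None,fx=s,fy=s,interpolation=cv2.INTER_CUBIC))
E
python3 - <<'E'
from h import *
d=vision.get_image("top")
s=vision.get_image("side")
for uv in[(287,205),(498,222),(188,250),(305,475)]:
    p=onplane(d,uv,20);print(uv,p.round(),np.hypot(p[0],p[1]).round())
crop(d,150,165,170,140,4.7,"t1.png"); crop(s,185,155,170,110,4.7,"s1.png")
E
```

```text
(287, 205) [640.  21.  20.] 641.0
(498, 222) [ 589. -440.   20.] 735.0
(188, 250) [547. 243.  20.] 599.0
(305, 475) [57. -3. 20.] 57.0
```

View pics/t1.png

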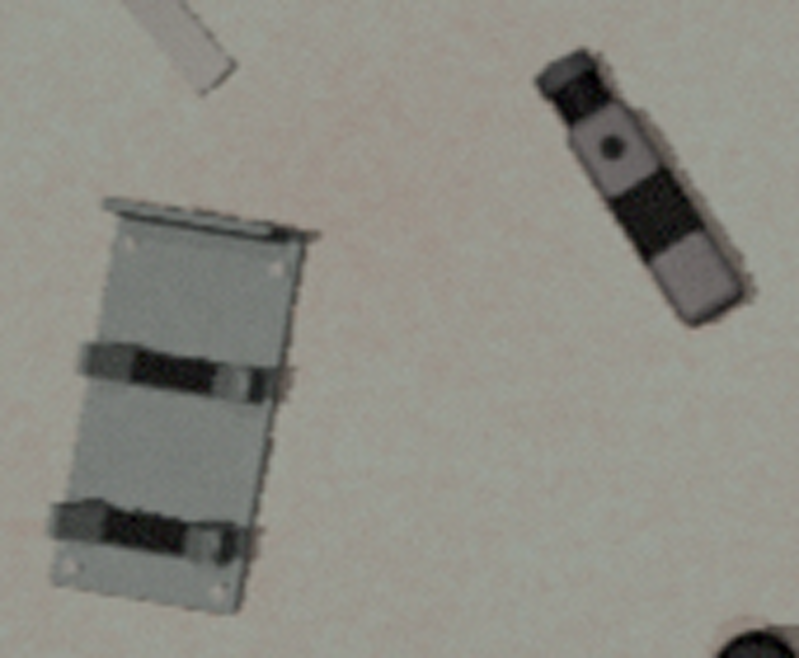

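View pics/s1.png

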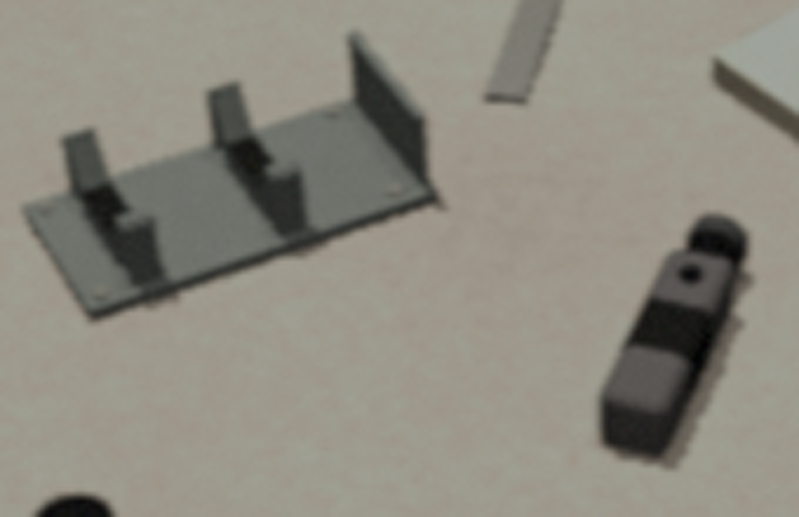

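Picture 1 (top crop) shows the scope's nose up-left at about (575,75), with its button on the top face and the band centred at about (656,215). The cradle's black saddle floors are at about (145,532) and (173,371), and the end plate is at the top. Picture 2 (side crop) agrees. Next I'll turn these into positions.

Run:
```python
from h import *
d=vision.get_image("top"); s=vision.get_image("side")
T=lambda a:((a[0]+.5)/4.7-.5+150,(a[1]+.5)/4.7-.5+165)
S=lambda a:((a[0]+.5)/4.7-.5+185,(a[1]+.5)/4.7-.5+155)
t=lambda a,z:onplane(d,T(a),z)[:2]; q=lambda a,z:onplane(s,S(a),z)[:2]
def show(n,a,b):
    v=b-a; print(n,a.round(1),b.round(1),"L",np.hypot(*v).round(1),"yaw",np.degrees(np.arctan2(v[1],v[0])).round(1))
mean=lambda f,L,z:np.mean([f(a,z) for a in L],0)
# scope band (top face z=34)
B=mean(t,[(655,170),(703,232),(655,260),(610,200)],34)
show("top tail->front edge",mean(t,[(744,285),(695,325)],34),mean(t,[(572,133),(625,100)],34))
print("band top",B)
B2=mean(q,[(650,302),(718,310),(695,358),(632,345)],34);print("band side",B2)
show("side",mean(q,[(605,400),(675,410)],34),mean(q,[(672,253),(730,265)],34))
# cradle floors z 24
r=mean(t,[(105,508),(189,522),(184,556),(104,541)],24);f=mean(t,[(133,349),(214,361),(213,393),(133,380)],24)
show("cradle floors top",r,f);print((r+f)/2)
for n,a,b in(("left edge z8",(52,585),(100,305)),("right edge z8",(240,610),(302,240)),("rear edge z8",(52,583),(238,610))):show(n,t(a,8),t(b,8))
rc=(t((52,585),8)+t((240,610),8))/2; u=(f-r)/np.linalg.norm(f-r); print("centre from rear edge",rc+70*u)
show("side base near edge z8",q((92,316),8),q((435,197),8)); show("side rear edge z8",q((92,316),8),q((24,208),8))
a=(q((92,316),8)+q((24,208),8))/2;print("side centre",a+70*u)
```

```text
top tail->front edge [584.  -12.9] [673.7  41.2] L 104.8 yaw 31.1
band top [626.56933983  15.63982144]
band side [632.91877584  13.59146722]
side [587.9 -14.7] [674.9  41.9] L 103.7 yaw 33.0
cradle floors top [486.6 259.1] [561.6 245. ] L 76.3 yaw -10.7
[524.09048676 252.06095508]
left edge z8 [462.6 308.6] [594.9 284.1] L 134.6 yaw -10.5
right edge z8 [448.3 219.2] [623.  186.8] L 177.7 yaw -10.5
rear edge z8 [463.5 308.6] [448.4 220.1] L 89.7 yaw -99.7
centre from rear edge [524.23360211 250.95700949]
side base near edge z8 [448.7 219.6] [626.3 184.4] L 181.0 yaw -11.2
side rear edge z8 [448.7 219.6] [467.  308.5] L 90.8 yaw 78.4
side centre [526.67607173 251.14074884]
```

The target scope is 641 mm from the base, against 735 mm for the other. It sits at about (630,14) with yaw 32°. The cradle is at (525,251.5) with yaw -10.7°. I'll move over the scope, aiming for tool yaw 212°.

```bash
python3 -m inch '{"travel":[[-1.5,-1,0],[-4,-2.7,0],[-7,-4.7,0],[-10.5,-7,0],[-14,-9.4,0],[-17.5,-11.7,0],[-21,-14,0],[-24,-16,0],[-27,-18,0],[-30,-20,0]],"twist":[-1,-3,-6,-9,-12,-15,-18,-21,-24,-28],"fingers":[8.5,8.5,8.5,8.5,8.5,8.5,8.5,8.5,8.5,8.5]}'
```

```text
clock: 1.13
eef_pos: [457.3, 288.2, 256.5]
tool_rot: [3.142, 0.0, -3.067]
force: [1.0, 0.3, -0.3]
width: 84.9
```

```bash
python3 -m inch '{"travel":[[-2,-3.6,0],[-4,-7.4,0],[-6,-11.2,0],[-8,-15,0],[-10,-18.7,0],[-11.8,-22.2,0],[-13.4,-25.2,0],[-14.6,-27.4,0],[-15.3,-28.7,0],[-15.3,-28.7,0]],"twist":[-4,-8,-12,-16,-20,-23,-25,-27,-28,-28],"fingers":[8.5,8.5,8.5,8.5,8.5,8.5,8.5,8.5,8.5,8.5]}'
python3 - <<'E'
from h import *
st=ctrl.read_state();print(st["eef_pos"],np.degrees(st["tool_rot"]),st["qpos"])
d=vision.get_image("top");s=vision.get_image("side")
crop(d,220,140,130,110,6,"t2.png"); crop(s,250,110,130,150,4,"s2.png")
E
```

```text
clock: 1.97
eef_pos: [631.2, 9.4, 255.8]
tool_rot: [-3.139, -0.001, -2.587]
force: [-0.0, -1.1, -0.3]
width: 85.2
[631.23706823   9.40077887 255.80120577] [-1.79841266e+02 -3.77984985e-02 -1.48247281e+02] [ 0.05794114  0.60590984 -0.19628651  1.5702483   0.13766123  0.97827574
  1.94376779]
```

View pics/s2.png

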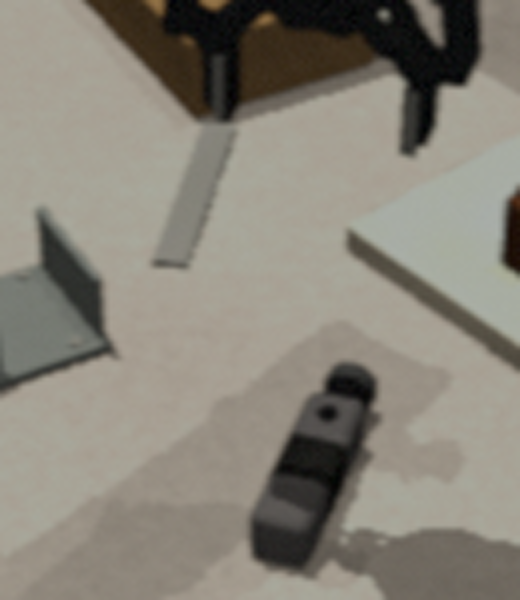

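View pics/t2.png

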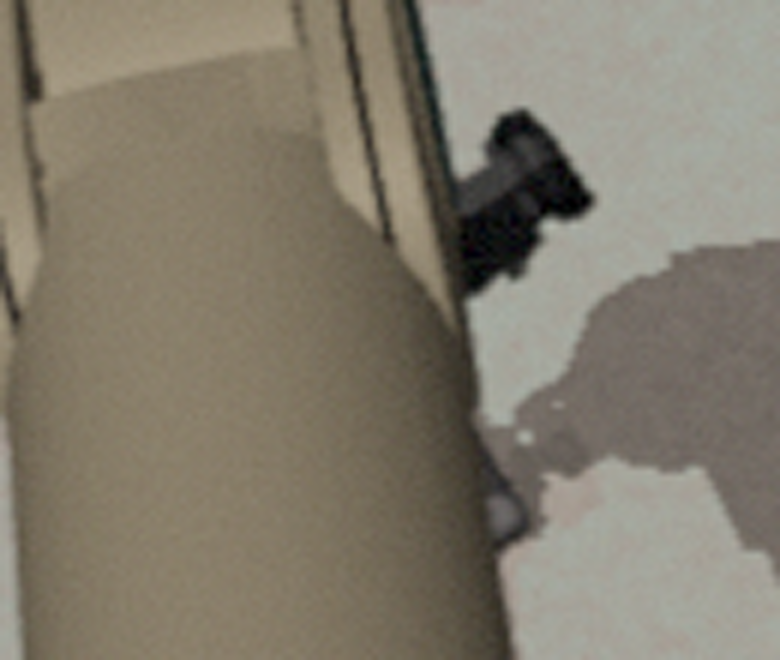

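The side view shows the open fingers above the scope, which hasn't moved, with its band at crop (312,460). The arm hides the scope in the top view. I'll work out the remaining shift.

Run:
```python
from h import *
y0=np.radians(156.12)
def ax(y): return np.array([np.cos(y),np.sin(y)]),np.array([np.sin(y),-np.cos(y)])
p=np.array([263.1,594.4]); x,y=ax(y0); p=p-300*x-200*y; print(p)
y1=y0+np.radians(28); x,y=ax(y1); p=p-153*x-287*y; print("commanded",p, np.degrees(y1)+28)
st=ctrl.read_state();m=st["eef_pos"][:2];print(st["eef_pos"],st["qd"].round(3))
x,y=ax(st["tool_rot"][2]); D=np.array([630,14.2])-m; print("to go tool x,y",D@x,D@y)
# force-check of finger midline in side image
s=vision.get_image("side");print(proj(s,[*m,st["eef_pos"][2]-6]), proj(s,[630,14.2,34]))
```

```text
[456.45411073 290.07420769]
commanded [629.67841354  14.80826189] 212.12
[629.33251294  14.95058254 255.96122089] [-0.032 -0.012 -0.024  0.019 -0.007 -0.001 -0.001]
to go tool x,y -0.16764177908605782 -0.9903581984055759
[327.89563324 140.76578653] [326.7581396  224.95525037]
```

```bash
python3 -m inch '{"travel":[[0,-0.1,1.5],[0,-0.1,4.5],[0,-0.1,8],[0,-0.1,11.5],[0,-0.1,15],[0,-0.1,17.5],[0,-0.1,19.5],[0,-0.1,20.5],[0,-0.1,20.5],[0,-0.1,20.5]],"twist":[0,0,0,0,0,0,0,0,0,0],"fingers":[8.5,8.5,8.5,8.5,8.5,8.5,8.5,8.5,8.5,8.5]}'
python3 - <<'E'
from h import *
s=vision.get_image("side");st=ctrl.read_state();print(st["eef_pos"],st["force"])
crop(s,270,160,110,100,6,"s3.png")
E
```

```text
clock: 2.95
eef_pos: [630.2, 15.4, 51.8]
tool_rot: [3.141, 0.0, -2.579]
force: [0.3, -0.6, 0.8]
width: 84.9
[630.97826745  14.99569362  52.62452257] [ 0.35582858 -0.52916164  0.15277522]
```

View pics/s3.png

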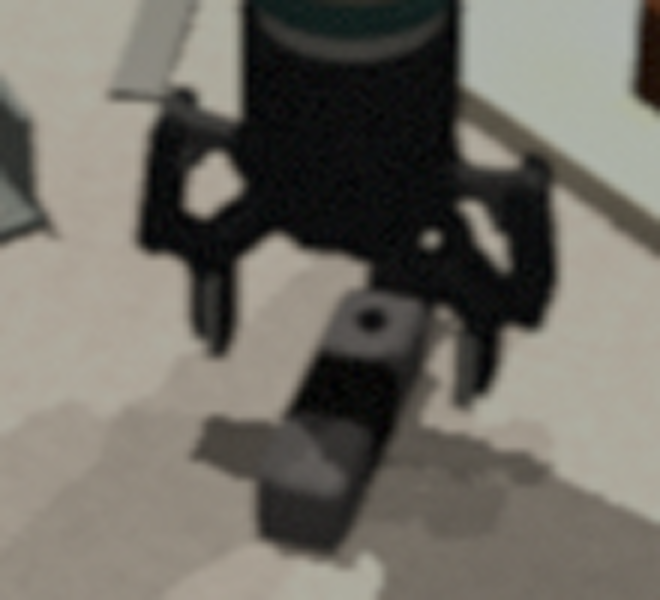

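The side crop shows the open fingers at (215,350) and (465,400), one on each side of the scope and in line with the band. I'll go down the last 21 mm and close.

```bash
python3 -m inch '{"travel":[[0,0,1],[0,0,1.8],[0,0,2.1],[0,0,2.1],[0,0,2.1],[0,0,2.1],[0,0,2.1],[0,0,2.1],[0,0,2.1],[0,0,2.1]],"twist":[0,0,0,0,0,0,0,0,0,0],"fingers":[8.5,8.5,8.5,6,4.5,3.5,3,2.5,2.5,2.5]}'
python3 - <<'E'
from h import *
s=vision.get_image("side");st=ctrl.read_state();print(st["eef_pos"],st["force"],st["width"])
crop(s,270,160,110,100,6,"s4.png")
E
```

```text
clock: 3.83
eef_pos: [630.7, 14.0, 30.8]
tool_rot: [-3.141, 0.001, -2.581]
force: [0.6, 0.2, 3.1]
width: 33.1
[630.71128942  13.99368596  30.8367139 ] [0.91243399 0.36786245 4.01003914] 33.2095059144127
```

View pics/s4.png

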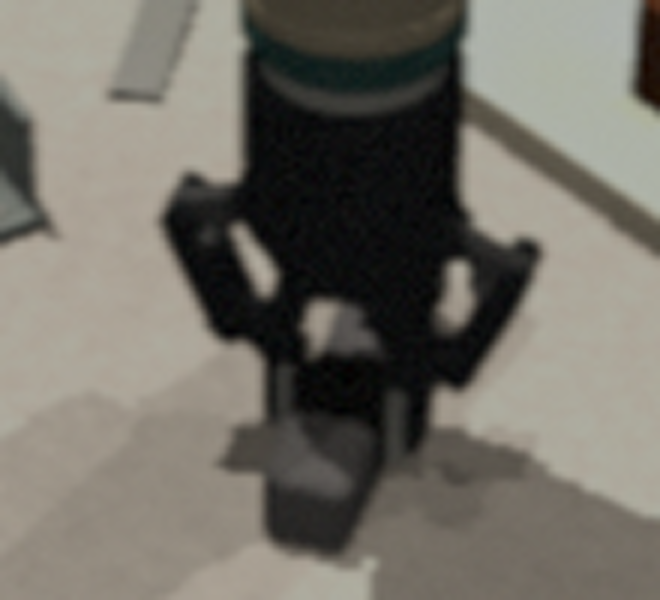

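The fingers are closed on the band at a width of 33 mm, and the scope's tail shows at (310,500). Now lift.

```bash
python3 -m inch '{"travel":[[0,0,-0.3],[0,0,-1.2],[0,0,-3],[0,0,-5],[0,0,-7],[0,0,-9],[0,0,-11],[0,0,-12],[0,0,-12],[0,0,-12]],"twist":[0,0,0,0,0,0,0,0,0,0],"fingers":[2.5,2.5,2.5,2.5,2.5,2.5,2.5,2.5,2.5,2.5]}'
python3 - <<'E'
from h import *
s=vision.get_image("side");st=ctrl.read_state();print(st["eef_pos"],np.degrees(st["tool_rot"]),st["force"],st["width"])
crop(s,260,90,130,150,4,"s5.png")
E
```

```text
clock: 4.72
eef_pos: [630.0, 13.8, 150.4]
tool_rot: [-3.141, 0.0, -2.581]
force: [0.1, -0.2, -2.2]
width: 33.2
[629.40966148  13.79650038 149.44100412] [ 1.79956289e+02 -8.84257771e-02 -1.47882615e+02] [-0.35618431  0.14725293 -1.71798722] 32.67202241103988
```

View pics/s5.png

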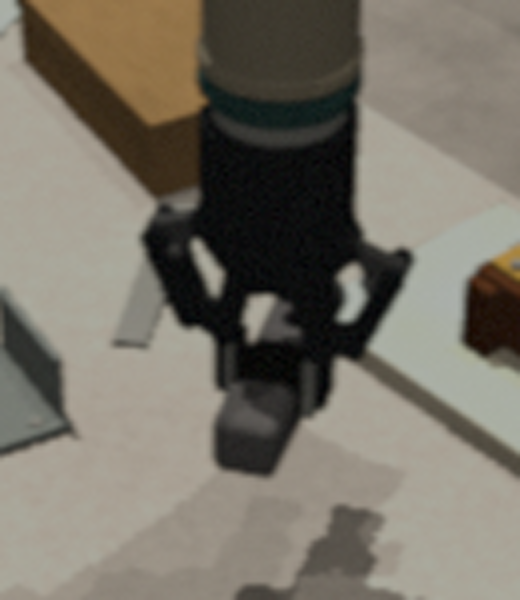

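The scope hangs level in the grip with its tail at (250,440), and the force reads about 2 N. Now move over the cradle.

```bash
python3 -m inch '{"travel":[[-0.1,0.8,0],[-0.4,3,0],[-0.9,6,0],[-1.3,9.3,0],[-1.9,12.6,0],[-2.4,16,0],[-2.8,19.2,0],[-3.2,22.2,0],[-3.5,24.5,0],[-3.7,25.7,0]],"twist":[2,6,11,16,21,26,31,36,40,42.8],"fingers":[2.5,2.5,2.5,2.5,2.5,2.5,2.5,2.5,2.5,2.5]}'
python3 -m inch '{"travel":[[0,0,0],[0,0,0.5],[0,0,1.5],[0,0,2.5],[0,0,3.5],[0,0,4],[0,0,4],[0,0,4],[0,0,4],[0,0,4]],"twist":[0,0,0,0,0,0,0,0,0,0],"fingers":[2.5,2.5,2.5,2.5,2.5,2.5,2.5,2.5,2.5,2.5]}'
python3 - <<'E'
from h import *
s=vision.get_image("side");d=vision.get_image("top");st=ctrl.read_state();print(st["eef_pos"],np.degrees(st["tool_rot"]),st["force"],st["width"])
crop(s,165,80,150,150,4,"s6.png");crop(d,140,165,110,140,4.2,"t6.png")
E
```

```text
clock: 5.6
eef_pos: [521.5, 255.2, 148.5]
tool_rot: [-3.141, -0.004, 2.957]
force: [-0.1, 0.9, -2.3]
width: 33.1
clock: 6.43
eef_pos: [525.3, 251.4, 110.8]
tool_rot: [3.141, 0.001, 2.955]
force: [-0.2, -0.4, -1.4]
width: 33.1
[525.22458081 251.44068782 110.81872806] [1.79960512e+02 4.40200626e-02 1.69319084e+02] [-0.54313173  0.76407765 -1.7043745 ] 33.00048059904285
```

View pics/s6.png

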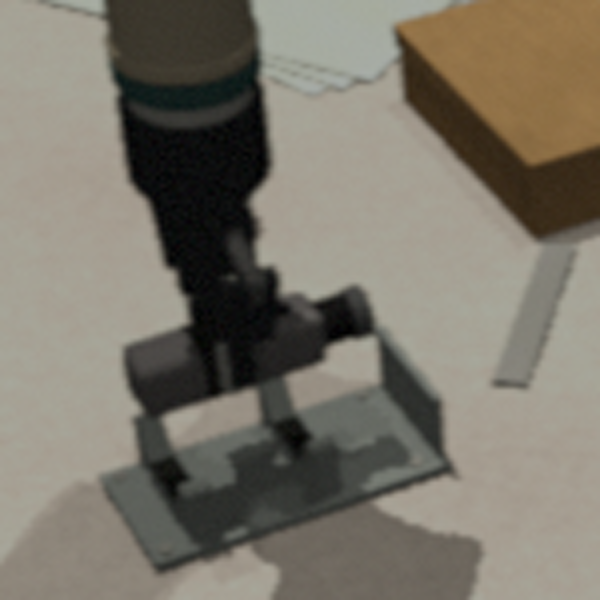

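View pics/t6.png

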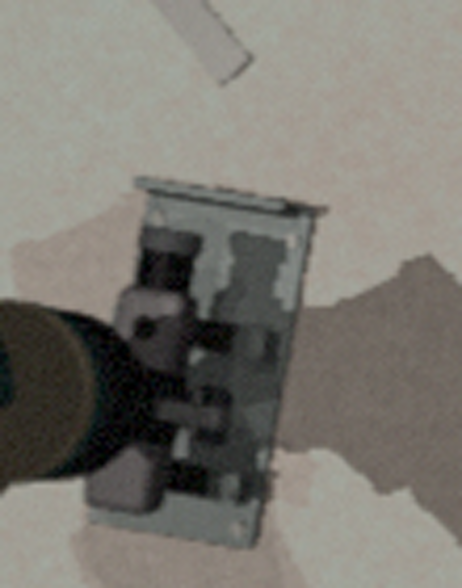

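Both views show the scope level over the cradle with its nose towards the end plate (side (355,310), top (168,250)). I'll check the held scope's position on the plane of its top face, z≈114.

Run:
```python
from h import *
d=vision.get_image("top");s=vision.get_image("side")
crop(d,155,210,45,85,7,"t7.png")
T=lambda a:((a[0]+.5)/4.2-.5+140,(a[1]+.5)/4.2-.5+165)
t=lambda a,z:onplane(d,T(a),z)[:2]
f=(t((122,290),114)+t((190,297),114))/2; b=(t((90,497),114)+t((160,505),114))/2
v=f-b;print(f,b,(f+b)/2,np.hypot(*v),np.degrees(np.arctan2(v[1],v[0])))
# expected block outline corners in crop
y=np.radians(-10.7);X=np.array([np.cos(y),np.sin(y),0]);Y=np.array([-X[1],X[0],0]);o=np.array([525,251.5,114])
for i,j in((55,17),(55,-17),(-55,-17),(-55,17)):
    p=proj(d,o+i*X+j*Y);print((p-[140,165]+.5)*4.2-.5)
```

```text
[575.44965152 240.07209135] [475.36379774 256.45994382] [525.40672463 248.26601758] 101.41863652708426 -9.298977159326201
[119.21532701 280.75628602]
[187.62969509 291.64347839]
[148.69639444 516.03855631]
[ 79.95975773 504.85258572]
```

View pics/t7.png

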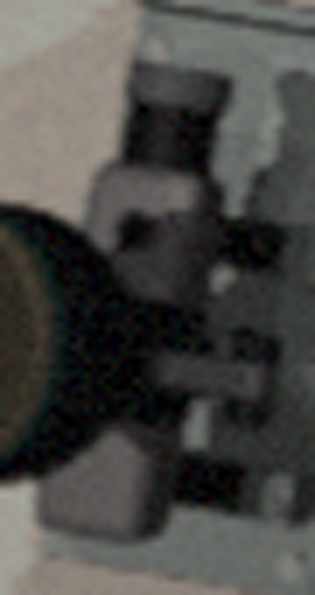

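The measured centre of (525.4, 248.3) includes the visible near side face, so it agrees with the target. Descending to about 6 mm above seated.

```bash
python3 -m inch '{"travel":[[0,0,0.5],[0,0,1.3],[0,0,2.1],[0,0,2.9],[0,0,3.6],[0,0,4.2],[0,0,4.6],[0,0,4.9],[0,0,5],[0,0,5]],"twist":[0,0,0,0,0,0,0,0,0,0],"fingers":[2.5,2.5,2.5,2.5,2.5,2.5,2.5,2.5,2.5,2.5]}'
python3 - <<'E'
from h import *
s=vision.get_image("side");d=vision.get_image("top");st=ctrl.read_state();print(st["eef_pos"],np.degrees(st["tool_rot"]),st["force"],st["width"])
crop(s,175,110,120,120,5,"s8.png");crop(d,140,200,90,110,5.4,"t8.png")
E
```

```text
clock: 7.47
eef_pos: [524.9, 251.2, 60.1]
tool_rot: [-3.141, -0.0, 2.955]
force: [0.0, -0.1, -2.1]
width: 33.5
[525.11471449 251.36581933  60.52948617] [1.79981238e+02 2.30206015e-02 1.69315957e+02] [ 0.53003196  0.24781362 -1.84352834] 33.1636246136719
```

View pics/s8.png

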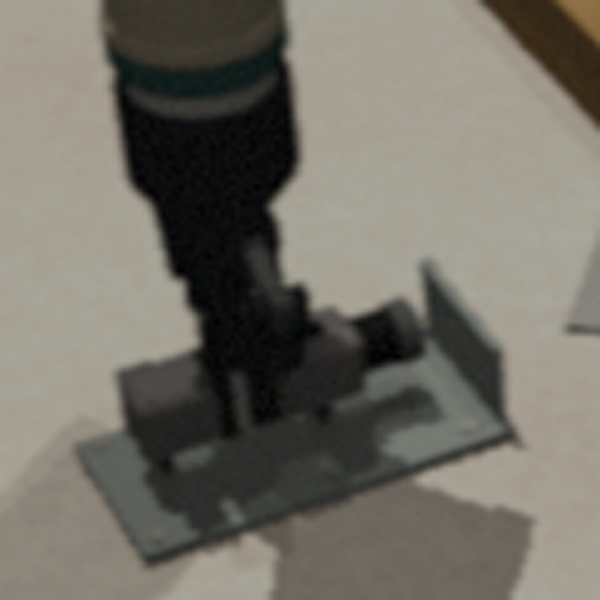

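View pics/t8.png

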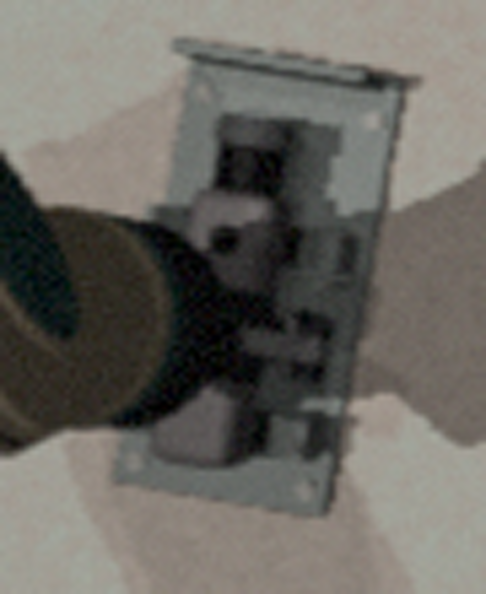

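Run:
```python
from h import *
d=vision.get_image("top");s=vision.get_image("side")
y=np.radians(-10.7);X=np.array([np.cos(y),np.sin(y),0]);Y=np.array([-X[1],X[0],0])
D=d["frame"].copy();S=s["frame"].copy()
cr=lambda im,u,v,w,h,k:cv2.resize(im[v:v+h,u:u+w,::-1],None,fx=k,fy=k,interpolation=cv2.INTER_CUBIC)
ti=cr(D,140,200,90,110,5.4);si=cr(S,175,110,120,120,5)
o=np.array([525,251.5,0])
def P(i,j,z,c):
    for im,cam,u,v,k in((ti,d,140,200,5.4),(si,s,175,110,5)):
        p=(proj(cam,o+i*X+j*Y+[0,0,z])-[u,v]+.5)*k-.5
        cv2.circle(im,(int(p[0]),int(p[1])),3,c,-1)
for i in(55,-55):
  for j in(17,-17): P(i,j,64,(0,0,255));P(i,j,30,(255,0,255))
for i in(38,-38):
  for j in(20,-20): P(i,j,24,(0,255,0))
  for j in(33,-33): P(i,j,46,(255,255,0))
P(85,0,47,(0,255,255))
cv2.imwrite("pics/o8.png",np.hstack([ti[:590],np.zeros((590,20,3),np.uint8),cv2.resize(si,(290,290))[:0] if 0 else np.vstack([cv2.resize(si,(290,290)),np.zeros((300,290,3),np.uint8)])]))
cv2.imwrite("pics/o8s.png",si)
```

```text
(no output)
```

View pics/o8.png

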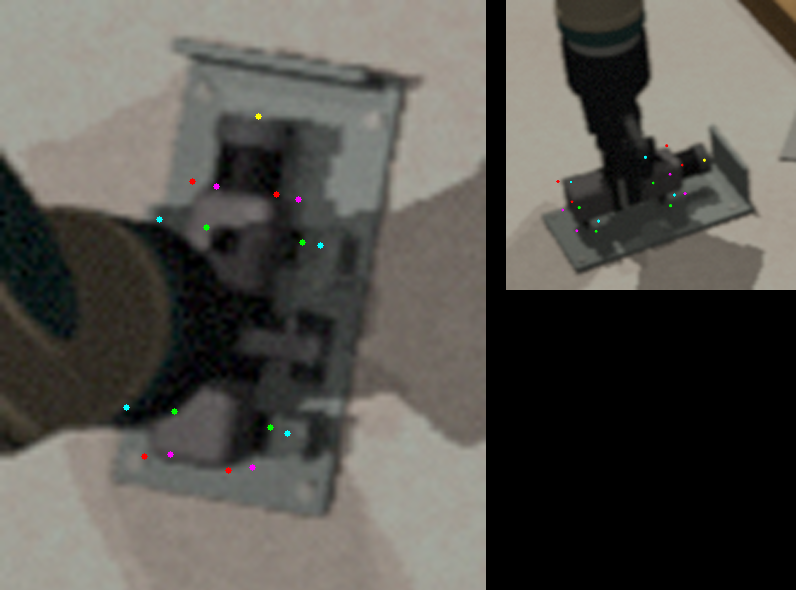

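View pics/o8s.png

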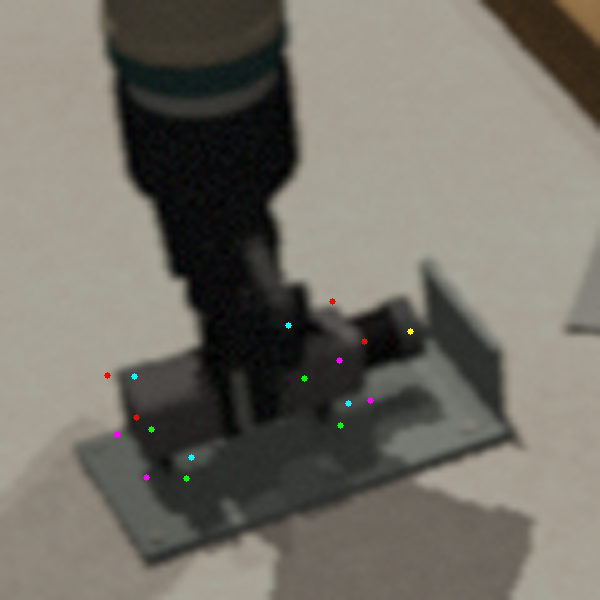

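The markers agree with the picture within the 2 mm calibration plus about 1–2 mm: tail edge at (190,465), nose tip at (258,117). I'll lower slowly and watch the force.

```bash
python3 -m inch '{"travel":[[0,0,0.1],[0,0,0.2],[0,0,0.3],[0,0,0.35],[0,0,0.4],[0,0,0.45],[0,0,0.5],[0,0,0.5],[0,0,0.5],[0,0,0.5]],"twist":[0,0,0,0,0,0,0,0,0,0],"fingers":[2.5,2.5,2.5,2.5,2.5,2.5,2.5,2.5,2.5,2.5]}'; python3 -c "
from cell import ctrl
for i in range(1): print(ctrl.read_state()['force'],ctrl.read_state()['eef_pos'])"
```

```text
clock: 8.5
eef_pos: [524.9, 251.3, 55.3]
tool_rot: [3.142, -0.0, 2.955]
force: [0.3, 0.1, -1.4]
width: 33.1
[ 0.25554332  0.1478146  -1.36757756] [524.92602646 251.29429004  55.3067157 ]
```

```bash
python3 -m inch '{"travel":[[0,0,0.03],[0,0,0.06],[0,0,0.1],[0,0,0.1],[0,0,0.1],[0,0,0.1],[0,0,0.1],[0,0,0.1],[0,0,0.1],[0,0,0.1]],"twist":[0,0,0,0,0,0,0,0,0,0],"fingers":[2.5,2.5,2.5,2.5,2.5,2.5,2.5,2.5,2.5,2.5]}'
```

```text
clock: 9.33
eef_pos: [524.9, 251.3, 54.8]
tool_rot: [3.141, 0.0, 2.955]
force: [-1.8, -1.0, 5.0]
width: 33.1
```

Contact came at TCP z 54.8, just where the seated scope was expected (underside at 24 mm). Release.

```bash
python3 -m inch '{"travel":[[0,0,0],[0,0,0],[0,0,0],[0,0,0],[0,0,0],[0,0,0],[0,0,0],[0,0,0],[0,0,0],[0,0,0]],"twist":[0,0,0,0,0,0,0,0,0,0],"fingers":[3.5,3.8,4.2,4.8,5.4,6,6.5,6.5,6.5,6.5]}'
python3 - <<'E'
from h import *
s=vision.get_image("side");st=ctrl.read_state();print(st["eef_pos"],st["force"],st["width"])
crop(s,175,110,120,120,5,"s9.png")
E
```

```text
clock: 10.17
eef_pos: [524.9, 251.3, 54.3]
tool_rot: [3.142, -0.0, 2.955]
force: [-0.1, 0.4, -0.3]
width: 64.9
[524.9186888  251.26216366  54.27711239] [-0.4703937  -0.30052655 -0.04533963] 64.81260542105586
```

View pics/s9.png

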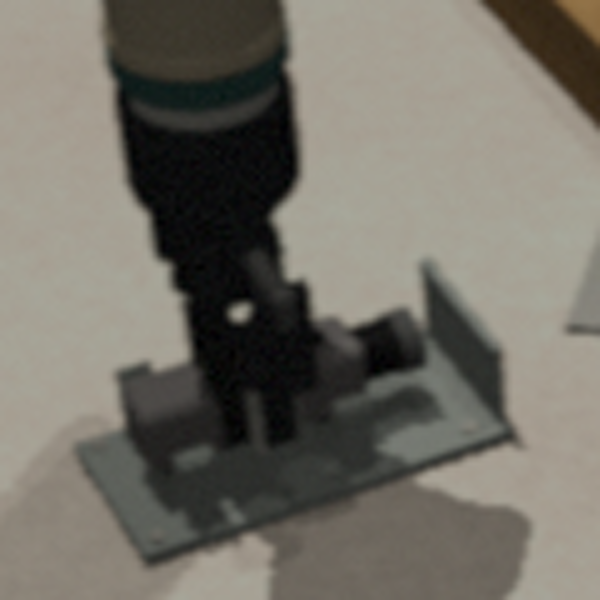

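The fingers are clear of the scope, which sits in the saddles with its tail at (170,410) and nose at (405,335). Next I'll retreat upward, then move aside towards +y so the cameras can see it.

```bash
python3 -m inch '{"travel":[[0,0,-0.5],[0,0,-2],[0,0,-4],[0,0,-7],[0,0,-10],[0,0,-13],[0,0,-16],[0,0,-18],[0,0,-19],[0,0,-19]],"twist":[0,0,0,0,0,0,0,0,0,0],"fingers":[6.5,6.5,6.5,6.5,6.5,6.5,6.5,6.5,6.5,6.5]}'
python3 -m inch '{"travel":[[0,1,0],[0,3,0],[0,6,0],[0,9,0],[0,12,0],[0,15,0],[0,18,0],[0,20,0],[0,21,0],[0,21,0]],"twist":[0,0,0,0,0,0,0,0,0,0],"fingers":[6.5,6.5,6.5,6.5,6.5,6.5,6.5,6.5,6.5,6.5]}'
python3 - <<'E'
from h import *
s=vision.get_image("side");d=vision.get_image("top");print(ctrl.read_state()["eef_pos"])
crop(s,185,145,110,80,7,"s10.png");crop(d,150,200,80,105,5.6,"t10.png")
cv2.imwrite("pics/tf10.png",d["frame"][:,:,::-1])
E
```

```text
clock: 11.05
eef_pos: [526.1, 251.8, 246.9]
tool_rot: [3.138, 0.004, 2.955]
force: [0.5, 0.2, -0.7]
width: 65.0
clock: 11.88
eef_pos: [561.5, 461.4, 240.5]
tool_rot: [-3.141, -0.004, 2.96]
force: [-0.1, -0.1, -0.9]
width: 64.8
[562.8356414  457.26904885 241.63437039]
```

View pics/s10.png

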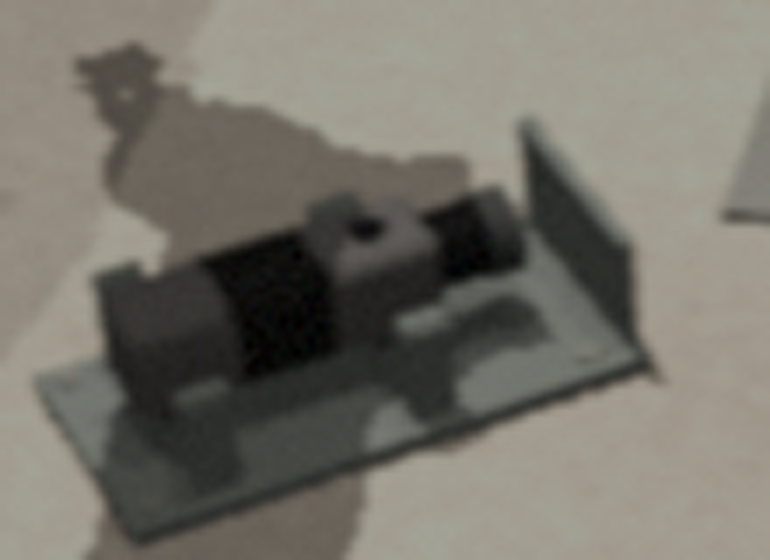

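View pics/t10.png

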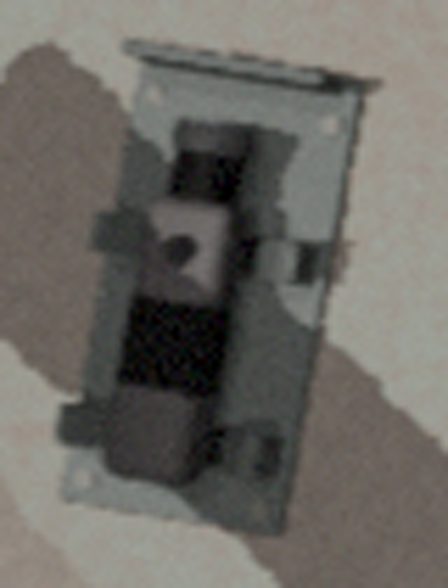

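View pics/tf10.png

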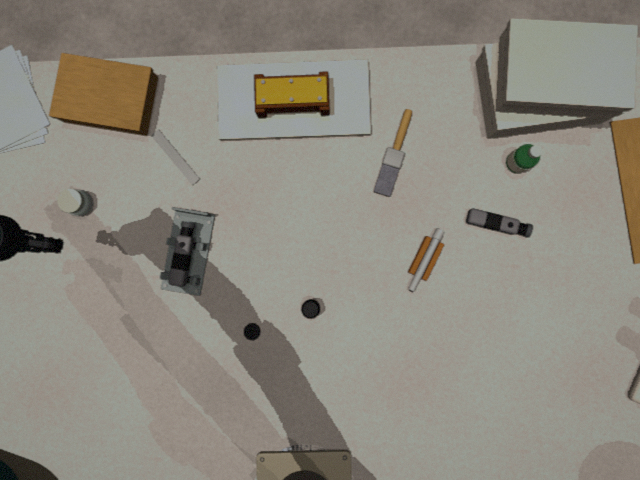

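The side view shows the scope in both saddles, nose to the plate. In the top view its block runs from about (190,198) to (155,480), and the torch is unmoved at (425,260). One numeric check before I hand in.

Run:
```python
from h import *
d=vision.get_image("top");s=vision.get_image("side")
T=lambda a:((a[0]+.5)/5.6-.5+150,(a[1]+.5)/5.6-.5+200)
S=lambda a:((a[0]+.5)/7-.5+185,(a[1]+.5)/7-.5+145)
y=np.radians(-10.7);X=np.array([np.cos(y),np.sin(y)]);Y=np.array([-X[1],X[0]])
loc=lambda p:np.round([(p[:2]-[525,251.5])@X,(p[:2]-[525,251.5])@Y],1)
for n,a in(("band",[(133,300),(226,308),(212,395),(120,383)]),("front",[(152,200),(233,205)]),("tail",[(103,465),(197,478)])):
    print(n,loc(np.mean([onplane(d,T(p),58) for p in a],0)))
for n,a in(("band s",[(205,262),(305,232),(335,290),(235,320)]),("lens s",[(505,240)])):
    print(n,loc(np.mean([onplane(s,S(p),58 if n[0]=="b" else 41) for p in a],0)))
st=ctrl.read_state();print(st["force"],st["qd"].round(3))
```

```text
band [-2.9 -2.9]
front [52.5 -0.9]
tail [-51.2  -2.5]
band s [ 0.9 -2.7]
lens s [83.1 -2.9]
[ 0.35238793 -0.22030748  0.08548876] [ 0.007 -0.016  0.004 -0.003 -0.003  0.001 -0.001]
```

```bash
python3 -c "
from cell import ctrl
print(ctrl.finish_job())"
```

```text
the job is handed in; nothing more can be done
None
```

I laid the nearer microscope (641 mm from the base, against 735 mm for the look-alike) in the grey cradle. I let go, moved the arm clear and handed the job in at about 12 s. No verdict was reported.

- **Set-down:** I lowered it until it touched. Contact came at TCP z of about 54.8 mm, which puts the underside about 24 mm above the bench. It was not dropped.
- **Final position:** the last pictures put its middle within about 3 mm of the cradle's, both lengthwise and sideways. It is in line to about 1–2°, right side up, and the lens is about 83 mm towards the end plate.
- **Disagreement between views:** the two cameras differed by about 4 mm lengthwise, and differed by a few mm sideways just before set-down. Both are roughly calibration error and well inside the limits.
- **Torch:** it looks unmoved in its rest in the final top view; I checked this by eye only.
- **Robot:** the gripper is about 200 mm to the side and touches nothing, with force readings near zero.

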